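# Turn the piston pump just past compression and lock it

### The job

Take the small piston pump over its compression by hand: slowly turn the flywheel clockwise, seen from above, by its upright crank knob, feeling the resistance climb to its one peak, and stop just past the peak as the resistance falls away, without going on beyond it. Then let go of the knob and tip the lock lever all the way over towards the pump's finned-cylinder side. Be gentle with the knob and leave the glassware, bottles and wrench where they are.

Things in the scene. Friction and masses are not known exactly. Their poses are not given: they have to be found in the camera images.
- flywheel (a joint): Angle of the flywheel (rad), growing as it turns clockwise seen from above. Where the compression peak lies differs from start to start and cannot be seen: 0.4 to 2.4 rad clockwise of the start. Even drag of 5 to 6 N at the knob; over the last 0.2 rad before the peak the push climbs to 10 or 11 N, within the next 0.3 rad it falls below the even drag. Left alone, the wheel stays put.
- crank_knob (a point): Centre of the crank knob: an upright grey plastic post, 18 mm in diameter and 50 mm tall, fixed on the flywheel's upper face 58 mm from the shaft (it turns with the wheel). This point is on the post's axis, 25 mm above the wheel's face and 25 mm below the post's top. Knob and wheel are to be loaded by no more than 40 N.
- wheel_centre (a point): Centre of the upper face of the flywheel, a flat dark steel disc 150 mm across and 18 mm thick lying on the pump's grey crankcase. This face is 109 mm above the bench; the hub cap stands 11 mm higher. Axes: the pump's, x from the shaft to the finned cylinder, y to the left of that, z up.
- pump: The pump; origin on the bench below the shaft, axes as for wheel_centre. Crankcase 190 x 190 mm, 85 mm high; the finned cylinder reaches 165 mm out to +x, 90 mm high; the steel base plate (12 mm thick) reaches 115 mm to -x and +x, 100 mm to +y and 190 mm to -y. It is bolted down.
- lock_lever (a joint): Angle of the lock lever in rad: 0 as found, leaning to the pump's -x side; 1.0 tipped all the way over to the +x side (the finned-cylinder side). It stays where it is left and takes about 1 N at its tip.
- lock_lever_tip (a point): Centre of the grey ball, 26 mm across, at the tip of the lock lever (10 mm steel rod, 80 mm long). The lever's pivot lies 150 mm to the pump's -y side of the shaft, 34 mm above the bench; the ball swings in an arc from 38 mm on the -x side of the pivot to 38 mm on the +x side, 104 mm above the bench at both ends and 114 mm in the middle.

How it is judged (in metres and radians):
On the way, in this order (a step that is already met when the one before it is completed fails the run):
1. the flywheel stands just past its compression peak, with the lever not yet thrown (y of crank_knob in the frame of compression_centre between -0.0143 and 0.0132 m and x of crank_knob in the frame of compression_centre above 0 m and value of joint lock_lever below 0.3 rad), for 0.2 s.
2. the lock lever is tipped over (value of joint lock_lever above 0.85 rad), for 0.1 s.
At the end, for the whole second after the job is handed in: The flywheel rests 0.03 to 0.5 rad clockwise of its angle of greatest resistance (compression_centre: a hidden frame in the pump, x pointing where the knob is 0.26 rad past the peak) and the lock lever is tipped to above 0.85 rad; all at rest, bystanders in place (y of crank_knob in the frame of compression_centre between -0.0143 and 0.0132 m and x of crank_knob in the frame of compression_centre above 0 m and value of joint lock_lever above 0.85 rad and velocity of joint flywheel between -0.05 and 0.05 rad/s); the robot touches nothing.
It fails at once if the flywheel is turned well beyond the compression peak (more than 0.75 rad past it) (y of crank_knob in the frame of compression_centre below -0.028 m).
It fails at once if the flywheel is spun fast (over 1.5 rad/s) (velocity of joint flywheel above 1.5 rad/s).
It fails at once if the flywheel or its knob is loaded by the robot with more than 40 N (contact force between any of the arm, the fingers and flywheel above 40 N).
It fails at once if a bystander is shifted by more than 30 mm (distance of any of amber_bottle, amber_jar, beaker, dish, wash_bottle, stopper, wrench from where it was at the start of the episode above 0.03 m).
It fails at once if a bottle or the beaker is tipped over (angle between any of amber_bottle, amber_jar, beaker, dish, wash_bottle's own z axis and vertical above 0.5 rad).
It also fails if it takes over 72 s, if anything falls off the work surface, if the arm or the gripper's body presses on something with over 40 N, if the wrist force passes 120 N, or if a joint passes its speed limit or range.

### The arm

A 6-joint arm with a two-finger parallel gripper is mounted at the origin on the work surface. World frame = base frame: x ahead of the robot, y to its left, z up, the work surface at z = 0. Lengths are in mm, angles in rad, forces in N, time in s.
With the tool pointing down it reaches from about 275 to 825 mm from the base axis. Payload 4.9 kg.
Tool frame: the origin (TCP) lies at the very end of the fingers, on their centre line; the grasp point (between the pads) lies 19 mm behind it; z points along the fingers, y is the line along which they close (so a half turn about z gives the same grasp; the last joint's range is limited). The gripper opens to 85 mm and grips with 20 to 120 N. Pads are 22 mm wide; open, the fingers measure 114 mm over their backs; the gripper's body (76 mm by 85 mm) begins 54 mm behind the grasp point. The pads swing forward as they close: fully open they stand 13 mm farther back than shut.
Start: joints at [-1.372, 0.326, -0.193, 1.052, 0, 1.437], TCP at [179.692, -519.836, 231.281] pointing down, gripper open.
Joint ranges: [-2.65, 2.65], [-0.97, 1.79], [-1.3, 1.35], [-1.93, 2.1], [-1.47, 1.37], [-3.14, 3.14]. Speed limits (rad/s): [2.57, 2.57, 3.14, 3.14, 3.14, 3.14].

### API

Orientations are given as [roll, pitch, yaw] about the fixed x, y, z axes, in that order (R = Rz(yaw) Ry(pitch) Rx(roll)).
In Python, from bench import bot, solve_ik, imaging gives the robot as it stands. Calls block until the motion is done:
- bot.move_ptp(position, orientation): joint-space move of the TCP to a pose.
- bot.movel(position, rot=None, max_speed=150, threshold=None): straight line of the TCP; rot=None keeps the orientation; max_speed is the mean speed in mm/s. With threshold (N) it stops when the force on the tool has changed by that much, and returns True; else False.
- bot.move_j(angles): joint-space move.
- bot.grip(opening, effort=None): opening from 0.0 (shut) to 1.0 (fully open); effort is the grip in N (None keeps the last); returns when the fingers have stopped.
- bot.dwell(seconds).
- solve_ik(position, orientation): joint angles nearest the present ones, or None.
- bot.get_state(): the state.
- imaging.capture(name): name is "scene" or "top" or "wrist"; returns the picture (400x640x3 uint8, blue, green, red); there is no depth.
- imaging.camera_model(name): a dict with "K" (3x3 intrinsics, pixels), "k1" (the pictures are not rectified: a ray, as slopes to the right and down, at radius r is drawn at 1 + k1 r^2 times it, then the intrinsics apply), "position" and "rotation" of the camera in the world. Camera axes: x right, y up, looking along -z (the intrinsics and any distortion apply to the point x, -y, -z); pixel columns grow to the right and rows downward; lengths in mm; the calibration is good to about 2 mm. A picture is of the moment at which its call begins: read the wrist's pose just before it. camera_model takes no time and is no camera call; for the wrist camera it gives the pose at the moment of the call.
A pose or a line that the arm cannot do raises bot.IKError and nothing moves.
- bot.sign_off(): hands the job in; it is judged then, once.
The state is a dict: "t": time; "qpos": joint angles; "joint_velocities": joint speeds; "effort": joint torques, N m; "tcp_pos": TCP position; "orientation": TCP orientation; "contact_force": force on the tool from outside, world axes, zero at the start; "wrist_torque": the same for the moment, N m; "opening": opening from 0.0 (shut) to 1.0 (fully open); "gripper_force": force on a finger pad.
Only numpy, scipy, OpenCV 4.12 (cv2) and the standard library are available. Lean on these libraries where they do the work, as an engineer would, in place of code of your own. Each camera call takes 0.05 s, during which the arm holds its last target. There are 200 camera calls.

## Working session

There is one attempt and no reset: what is moved stays moved. The work goes in short steps, each a Python script; the robot and the scene stay as the last script left them, time stands still between calls to the robot, and variables do not carry over. Pictures are saved under pics/ and viewed, at most 10 in all, crops included, and the job is handed in when it is done.

```bash
mkdir -p pics; ls; python3 - <<'E'
from bench import bot, imaging
import cv2
for n in ("scene","top"):
    cv2.imwrite(f"pics/{n}0.png",imaging.capture(n))
    m=imaging.camera_model(n); print(n,m)
s=bot.get_state(); print(s)
E
```

```text
pics
scene {'K': array([[505.61357612,   0.        , 314.98675955],
       [  0.        , 505.61357612, 206.08261545],
       [  0.        ,   0.        ,   1.        ]]), 'k1': -0.06464665444017201, 'position': array([1039.63931623,  -93.42328862,  522.49700922]), 'rotation': array([ 0.89641313, -0.02128158,  1.43510789])}
top {'K': array([[441.62775846,   0.        , 324.08678458],
       [  0.        , 441.62775846, 203.95968752],
       [  0.        ,   0.        ,   1.        ]]), 'k1': 0.040184947986102455, 'position': array([476.36824525,   1.05928444, 752.68297575]), 'rotation': array([ 0.09769166,  0.00949357, -1.58102198])}
{'t': 0.1, 'qpos': array([-1.37219876e+00,  3.26872612e-01, -1.93470934e-01,  1.05203021e+00,
       -1.83041754e-05,  1.43657314e+00]), 'joint_velocities': array([ 0.00097165, -0.00102555,  0.00240311,  0.0001282 ,  0.00049847,
       -0.00028905]), 'effort': array([-3.68272231e-04, -4.44242477e+01,  2.63036656e+01,  7.96927605e-03,
       -1.13141580e-04, -1.41272065e-05]), 'tcp_pos': array([ 179.57916355, -519.29918846,  230.58352096]), 'orientation': array([-3.14002697e+00, -1.92952325e-04,  3.32820620e-01]), 'contact_force': array([-0.3333623 , -0.22464486,  0.78427984]), 'wrist_torque': array([-0.009358  , -0.02375083,  0.02643993]), 'gripper_force': 0.0, 'opening': 1.0003829209141926}
```

View pics/top0.png

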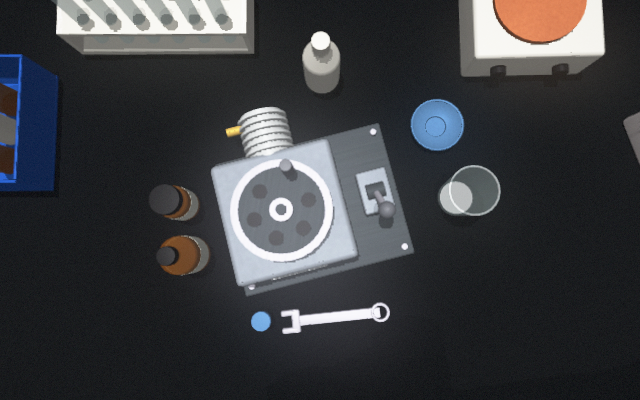

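View pics/scene0.png

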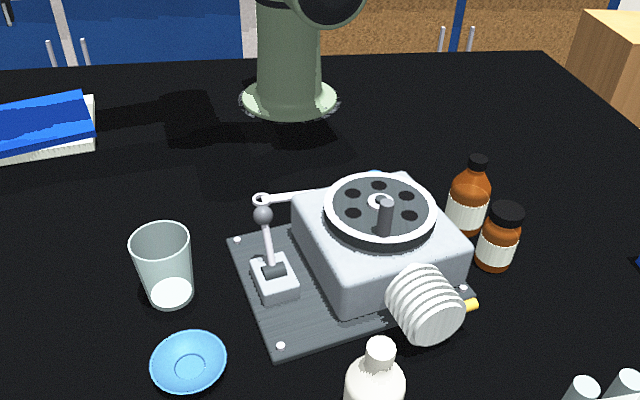

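The top view shows the hub at (282,209), the knob top at (286,165), the lever ball at (386,209) leaning to -x, and the finned cylinder around (266,130). Next I'll convert these to world positions and check them against the scene view, where the hub is at (380,201), the knob top at (386,202) and the ball at (263,214).

```bash
cat > h.py <<'E'
import numpy as np, cv2
from scipy.spatial.transform import Rotation as Ro
from bench import bot, solve_ik, imaging
def cam(n):
    m=imaging.camera_model(n); return m, Ro.from_euler('xyz',m['rotation']).as_matrix()
def ray(n,u,v):
    m,R=cam(n)
    d=np.array([(u-m['K'][0,2])/m['K'][0,0],(v-m['K'][1,2])/m['K'][1,1]]); s=d.copy()
    for _ in range(10): s=d/(1+m['k1']*(s@s))
    return m['position'],R@np.array([s[0],-s[1],-1])
def atz(n,u,v,z):
    p,d=ray(n,u,v); return p+d*(z-p[2])/d[2]
def proj(n,P):
    m,R=cam(n); c=R.T@(np.asarray(P,float)-m['position']); s=np.array([c[0],-c[1]])/-c[2]
    s=s*(1+m['k1']*(s@s)); return s*m['K'][0,0]+m['K'][:2,2]
E
python3 - <<'E'
from h import *
np.set_printoptions(precision=1,suppress=True)
for nm,n,u,v,z in [("hub","top",281.5,209.5,120),("hub","scene",379,201,120),("knobtop","top",286.5,165,159),("knobtop","scene",386.5,201,159),
  ("ball","top",386,209,104),("ball","scene",263,214,104),("bolt","top",373,132,12),("bolt","top",404,246,12),("bolt","top",252,287,12),("bolt","scene",281,346,12),("bolt","scene",237,240,12),("bolt","scene",463,287,12)]:
    print(nm,n,atz(n,u,v,z))
# wheel outline fit: white ring ellipse in top
im=cv2.imread('pics/top0.png'); g=cv2.cvtColor(im,cv2.COLOR_BGR2GRAY)
cv2.imwrite('pics/crop.png',np.hstack([cv2.resize(im[90:300,200:420],None,fx=1.9*.95,fy=1.9*.95)]+[cv2.resize(cv2.imread('pics/scene0.png')[160:370,230:450],None,fx=1.9*.95,fy=1.9*.95)]))
E
```

```text
hub top [531.1  67.8 120. ]
hub scene [540.4  67.3 120. ]
knobtop top [588.5  56.8 159. ]
knobtop scene [589.7  60.5 159. ]
ball top [531.5 -84.4 104. ]
ball scene [531. -83. 104.]
bolt top [671.6 -77.5  12. ]
bolt top [ 477.3 -124.9   12. ]
bolt top [412.4 127.9  12. ]
bolt scene [671.1 -73.5  12. ]
bolt scene [ 475.7 -122.6   12. ]
bolt scene [605.8 181.1  12. ]
```

View pics/crop.png

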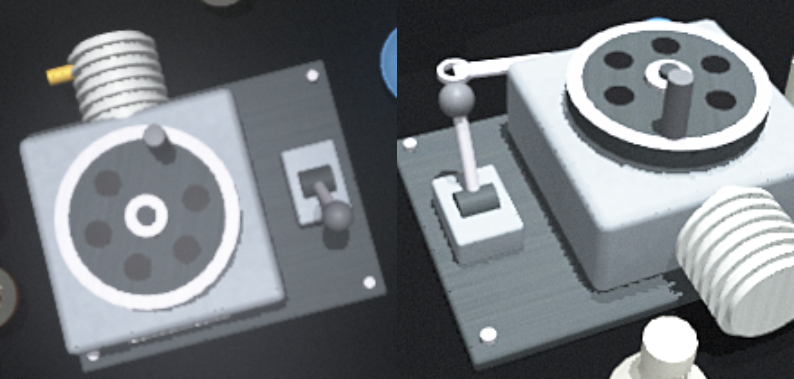

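Crankcase bolts, hub, ball and knob agree: the shaft is at about (531.5, 69.5), pump yaw 0.243, knob at -0.185 rad in world. The plan is to straddle the knob without gripping it and push with one pad, turning the tool along with the wheel.

```bash
cat >> h.py <<'E'
C=np.array([531.5,69.5]); TH0=-0.185; Rk=58.
def pose(th,z=124.):
    return [C[0]+Rk*np.cos(th),C[1]+Rk*np.sin(th),z],[np.pi,0,(th+2*np.pi)%(2*np.pi)-np.pi]
def tang(s,th):  # resisting force (along CCW tangent) and radial
    f=s['contact_force']; return f@[-np.sin(th),np.cos(th),0], f@[np.cos(th),np.sin(th),0], f[2]
def ang(s): p=s['tcp_pos'][:2]-C; return np.arctan2(p[1],p[0])
E
python3 - <<'E'
from h import *
np.set_printoptions(precision=2,suppress=True)
p,o=pose(TH0,260)
o=[np.pi,0,TH0+np.pi]
bot.grip(0.35,20)
bot.move_ptp(p,o); s=bot.get_state(); print(s['t'],s['qpos'],s['tcp_pos'],s['contact_force'],s['opening'])
cv2.imwrite('pics/top1.png',np.vstack([imaging.capture('top')[60:300,200:420],imaging.capture('wrist')[:240,:220]]) if 0 else imaging.capture('wrist'))
for d in (0,.5,1,2,2.7):
    print(solve_ik(*[pose(TH0-d)[0],[np.pi,0,TH0-d+np.pi]]))
print(proj('wrist',[*(C+58*np.array([np.cos(TH0),np.sin(TH0)])),159]), proj('wrist',[*C,120]))
E
```

```text
3.1917 [-0.03  0.39 -0.03  1.15 -0.    0.16] [588.58  57.86 259.96] [ 0.57 -0.78  0.53] 0.34899319086285185
[-0.03  0.49 -0.23  0.85  0.    0.16]
[-0.07  0.47 -0.27  0.83  0.    0.61]
[-0.1   0.43 -0.34  0.81  0.    1.08]
[-0.1   0.34 -0.48  0.75  0.    2.08]
[-0.04  0.3  -0.53  0.74  0.    2.85]
[319.76 200.56] [319.57 127.81]
```

View pics/top1.png

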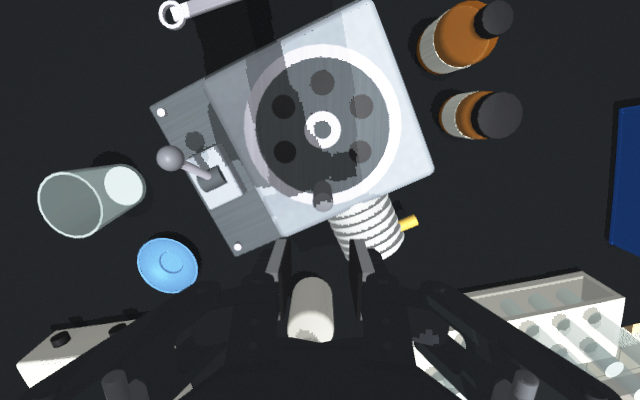

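The wrist view confirms the estimate to about 1–2 mm: hub at (322,128) against a predicted (320,128), with the knob centred between the fingers. I'll descend and push.

```bash
cat >> h.py <<'E'
def go(th,v=15,z=124.):
    p,_=pose(th,z); return bot.movel(p,[np.pi,0,th+np.pi],max_speed=v,threshold=30)
E
python3 - <<'E'
from h import *
print(imaging.camera_model('wrist')['position'])
p,o=pose(TH0); print(bot.movel(p,None,max_speed=100,threshold=10))
s=bot.get_state(); print(round(s['t'],2),s['tcp_pos'],s['contact_force'])
for k in range(1,8):
    th=TH0-0.05*k; r=go(th); s=bot.get_state()
    print(r,round(s['t'],2),round(th-TH0,3),round(ang(s)-TH0,3),np.round(tang(s,th),2),round(s['gripper_force'],2))
    if r: break
E
```

```text
[520.31567051  71.6512762  401.85994933]
False
4.75 [589.0595342   58.82153696 124.70760212] [-0.46522638 -0.10914897  0.54616317]
False 5.09 -0.05 -0.05 [ 0.69 -0.13 -0.09] 0.0
False 5.43 -0.1 -0.083 [ 5.41 -1.05  0.45] 2.43
False 5.78 -0.15 -0.135 [ 4.84 -1.91  0.66] 2.41
False 6.12 -0.2 -0.187 [ 4.63 -0.83  1.28] 2.36
False 6.46 -0.25 -0.24 [ 4.51 -1.86  1.79] 2.35
False 6.8 -0.3 -0.291 [ 4.96 -2.11  0.37] 2.24
False 7.14 -0.35 -0.342 [ 3.83 -3.83  1.21] 2.11
```

```bash
python3 - <<'E'
from h import *
best=(0,0)
for k in range(1,62):
    d=-0.35-0.04*k; th=TH0+d
    if d<-2.9: break
    r=go(th,12); F=[];G=[]
    for _ in range(4):
        s=bot.get_state(); F.append(tang(s,th)); G.append(s['gripper_force']); bot.dwell(0.02)
    F=np.mean(F,0); G=np.mean(G)
    print(r,round(s['t'],2),round(d,2),round(ang(s)-TH0,3),np.round(F,1),round(G,2),round(s['opening'],3))
    if F[0]>best[0]: best=(F[0],d)
    if r: break
    if best[0]>7.8 and F[0]<best[0]-2 and d<best[1]-0.19: print("STOP",best); break
E
```

```text
False 7.53 -0.39 -0.381 [ 4.2 -3.   1.7] 2.17 0.352
False 7.94 -0.43 -0.421 [ 4.  -3.5  2. ] 2.15 0.349
False 8.35 -0.47 -0.461 [ 4.2 -3.4  1.7] 2.13 0.351
False 8.76 -0.51 -0.5 [ 4.4 -3.5  1.4] 2.11 0.35
False 9.17 -0.55 -0.54 [ 4.4 -3.7  1.8] 2.1 0.348
False 9.57 -0.59 -0.581 [ 4.  -3.5  0.5] 2.09 0.35
False 9.98 -0.63 -0.62 [ 3.8 -3.7  1.3] 2.08 0.349
False 10.39 -0.67 -0.66 [ 4.2 -3.3  0.3] 2.07 0.348
False 10.8 -0.71 -0.7 [ 4.3 -3.8  0.4] 2.08 0.351
False 11.21 -0.75 -0.739 [ 4.7 -3.4  0.2] 2.06 0.349
False 11.62 -0.79 -0.779 [ 3.9 -3.2 -0.1] 2.07 0.354
False 12.03 -0.83 -0.818 [ 4.1 -3.1 -0.4] 2.06 0.351
False 12.43 -0.87 -0.857 [ 4.2 -3.3 -0.4] 2.06 0.349
False 12.84 -0.91 -0.896 [ 4.  -3.1 -0.4] 2.04 0.349
False 13.25 -0.95 -0.935 [ 4.  -2.8 -0.7] 2.03 0.349
False 13.66 -0.99 -0.974 [ 4.3 -3.2 -0.9] 2.04 0.35
False 14.07 -1.03 -1.004 [ 5.4 -3.9 -1.9] 2.89 0.348
False 14.47 -1.07 -1.034 [ 7.3 -5.  -3.1] 3.67 0.352
False 14.88 -1.11 -1.069 [ 8.1 -4.7 -3.6] 3.97 0.348
False 15.29 -1.15 -1.105 [ 7.9 -4.8 -3.5] 4.0 0.348
False 15.7 -1.19 -1.143 [ 8.3 -4.1 -3. ] 3.97 0.35
False 16.11 -1.23 -1.179 [ 8.3 -5.1 -3.2] 4.13 0.351
False 16.52 -1.27 -1.216 [ 7.7 -4.5 -2.9] 4.06 0.351
False 16.93 -1.31 -1.254 [ 8.1 -4.5 -2. ] 3.97 0.353
False 17.33 -1.35 -1.298 [ 7.1 -4.2 -1.2] 3.45 0.349
False 17.74 -1.39 -1.341 [ 5.8 -3.9 -0.4] 2.89 0.352
STOP (np.float64(8.320346354501165), -1.19)
```

The force climbed from about -0.98 rad, peaked near -1.18 and is now falling. Two more small steps should take it just below the even drag. After that I'll back off the pad, lift away and check.

```bash
python3 - <<'E'
from h import *
for d in (-1.43,-1.46):
    th=TH0+d; r=go(th,12); F=[];G=[]
    for _ in range(4):
        s=bot.get_state(); F.append(tang(s,th)); G.append(s['gripper_force']); bot.dwell(0.02)
    F=np.mean(F,0); print(r,round(s['t'],2),d,round(ang(s)-TH0,3),np.round(F,1),round(np.mean(G),2))
    if F[0]<3.8: break
d+=0.09; go(TH0+d,12); s=bot.get_state(); print(np.round(tang(s,TH0+d),2),s['gripper_force'],s['tcp_pos'])
p=s['tcp_pos'].copy(); p[2]=240; print(bot.movel(p,None,max_speed=100,threshold=15))
im=imaging.capture('top'); cv2.imwrite('pics/top2.png',im); print(bot.get_state()['t'])
E
```

```text
False 18.15 -1.43 -1.383 [ 4.9 -3.1  0.6] 2.49
False 18.51 -1.46 -1.42 [ 3.8 -2.   1.7] 2.07
[ 0.23 -0.36 -0.39] 0.0 [531.69151696  11.34644288 123.62929959]
False
20.4667
```

View pics/top2.png

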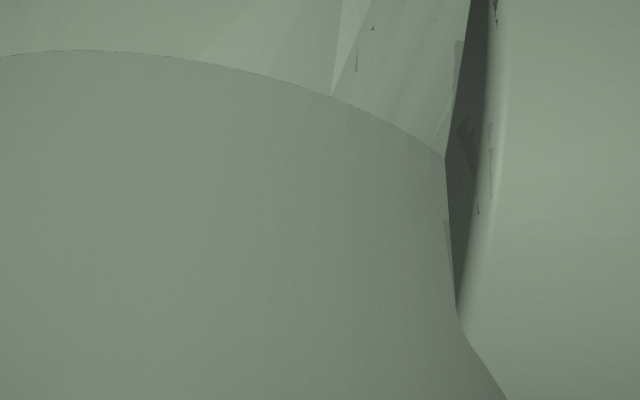

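The arm hides the top view here. The force has dropped below the even drag, which puts the wheel about 0.24 rad past the peak, with the pad clear of the knob. Now the lever.

```bash
python3 - <<'E'
from h import *
a=0.243; X=np.array([np.cos(a),np.sin(a)]); Y=np.array([-X[1],X[0]])
L=lambda x,z,y=-149.: [*(C+x*X+y*Y),z]
o=[np.pi,0,a+np.pi]
bot.grip(0.0)
bot.move_ptp(L(-90,240),o)
s=bot.get_state(); print(s['t'],s['tcp_pos'],s['orientation'])
print(bot.movel(L(-90,92),None,max_speed=120,threshold=15))
print(bot.movel(L(8,92),None,max_speed=50,threshold=12))
r=bot.movel(L(18,92),None,max_speed=20,threshold=6); s=bot.get_state(); print(r,s['t'],(s['tcp_pos'][:2]-C)@X,(s['tcp_pos'][:2]-C)@Y,s['contact_force'])
print(bot.movel(L(-20,92),None,max_speed=80)); bot.movel(L(-40,240),None,max_speed=150)
bot.move_ptp([250,-350,250],o)
cv2.imwrite('pics/top3.png',imaging.capture('top')); cv2.imwrite('pics/scene3.png',imaging.capture('scene')); print(bot.get_state()['t'])
E
```

```text
22.625 [480.08161633 -96.69400761 240.04120324] [-3.14156488e+00  1.43809212e-04 -2.89880128e+00]
False
False
True 26.6083 15.974132519471258 -148.7717470862763 [ 0.73025352  0.19783723 -0.76235798]
False
29.8667
```

View pics/top3.png

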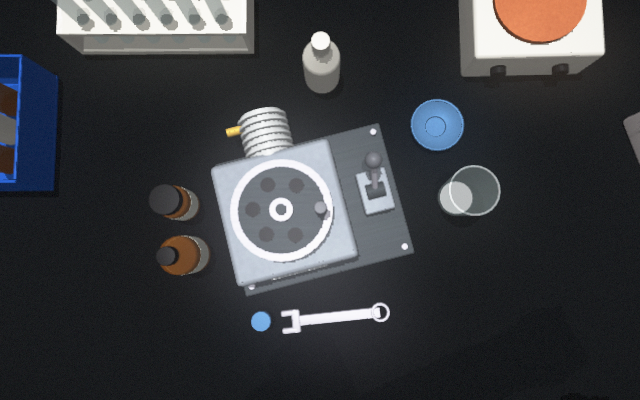

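The ball is now at (374,159), on the cylinder side, the knob top is at (321,208), and the bystanders haven't moved. One numeric check before handing in.

```bash
python3 - <<'E'
from h import *
b=atz('top',374,159,104)[:2]-C; a=.243
print('ball local x',b@[np.cos(a),np.sin(a)])
k=atz('top',321,208,159)[:2]-C; print('knob turn',np.arctan2(k[1],k[0])-TH0, np.hypot(*k))
if b@[np.cos(a),np.sin(a)]>32: print(bot.sign_off())
E
```

```text
ball local x 39.50780264146717
knob turn -1.425046887022747 59.22312713189384
the job is handed in; nothing more can be done
None
```

I turned the flywheel 1.43 rad clockwise, about 0.24 rad past its felt peak, released the knob, tipped the lock lever fully to the finned-cylinder side, and handed the job in at about 30 s; the final top view shows every bystander in place, but no verdict came back.

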